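# Send a turned wooden blank down the rocker chute

## Robot

A 7-joint arm with a two-finger parallel gripper is mounted at the origin on the work surface. World frame = base frame: x ahead of the robot, y to its left, z up, the work surface at z = 0. Lengths are in m, angles in rad, forces in N, time in s.
With the tool pointing down it reaches from about 0.4 to 0.85 m from the base axis. Payload 4.5 kg.
Tool frame: the origin (TCP) lies on the centre line of the jaws, within the pads' length; the fingertips stand 14 mm ahead of it and the grasp point (between the pads) lies 5 mm behind it; z points along the fingers, y is the direction in which the jaws open and shut (so a half turn about z gives the same grasp; the last joint's range is limited). The gripper opens to 88 mm and grips with 3 to 60 N. Pads are 18 mm wide; open, the fingers measure 123 mm over their backs; the gripper's body (75 mm by 187 mm) begins 45 mm behind the grasp point.
Start: joints at [1.344, 0.689, -0.195, 1.565, 0.157, 0.902, -0.215], TCP at [0.161, -0.604, 0.253] pointing down, gripper open.
Joint ranges: [-3.01, 3.01], [-0.46, 2.08], [-1.47, 1.51], [0.13, 2.56], [-1, 4.14], [0.04, 2.09], [-2.66, 2.66]. Speed limits (rad/s): [2.57, 2.57, 3.14, 3.14, 3.14, 3.14, 3.14].

## Interface

Orientations are given as [roll, pitch, yaw] about the fixed x, y, z axes, in that order (R = Rz(yaw) Ry(pitch) Rx(roll)).
In Python, from bench import monitor, imaging, arm gives the robot as it stands.
- The arm moves only by the shell command python3 -m inch 'ROWS'. ROWS is JSON, a list of rows, each an object of numbers: "gripper": the gripper command: -1 is fully open, 1 is shut, values between are in proportion; "tx", "ty", "tz": the shift along the tool's x, y, z in m; "spin": the turn about the tool's z in degrees. In form: [{"gripper": .., "tx": .., "ty": .., "tz": .., "spin": ..}, ...]. A call has exactly 10 rows; each row is the pose to reach, as a shift and turn from the pose commanded when the call began, along the tool's axes at that moment; what a row does not reach only later rows make up. A row lasts 1/8 s, in which the tool goes at most 62.5 mm and 10.7 degrees, less where a joint would pass 70% of its speed; a pose out of reach is approached as far as the arm can. A call with a gripper value outside its range is refused whole. The fingers move at their own pace and stop on an object; the grip force is fixed at half the most. Time passes only in rows, so rows that repeat a pose let the fingers close, or fill a call up. It gives the time, the measured TCP pose, the force and the opening at its end, in the units of the state.
- monitor.get_obs(): the state, without advancing time (a new reading comes with each control period).
- imaging.snapshot(name): name is "side" or "top" or "wrist"; returns the picture (384x512x3 uint8, blue, green, red); there is no depth.
- imaging.get_calibration(name): a dict with "K" (3x3 intrinsics, pixels), "rvec" (rotation vector, rad) and "tvec" (3), from world to camera coordinates, as OpenCV has them; the wrist camera has in their place "T_tool_cam" (4x4, takes a point from camera to tool coordinates, whose origin is the TCP and whose axes are the flange's). Camera axes: x right, y down, z forward; pixel columns grow to the right and rows downward; lengths in m; the calibration is good to about 2 mm. A picture is of the moment at which its call begins: read the wrist's pose just before it. get_calibration takes no time and is no camera call.
- arm.close_job(): hands the job in, once; it reports no verdict.
The state is a dict: "clock": time; "q": joint angles; "qvel": joint speeds; "effort": joint torques, N m; "position": TCP position; "orientation": TCP orientation; "ft_force": force on the tool from outside, world axes, zero at the start; "moment": the same for the moment, N m; "grip_width": finger opening in m.
Only numpy, scipy, OpenCV 4.12 (cv2) and the standard library are available. Lean on these libraries where they do the work, as an engineer would, in place of code of your own. Each camera call takes 0.05 s, during which the arm holds its last target.

## Task

Take the stout plain wooden cylinder from its cradle (not the spool or the slim rod) and set it crosswise on the rocker chute's tray, beyond the pivot and well towards the collecting box. Let go so that its own weight tips the tray and it rolls down into the collecting box for the next painter.

Things in the scene. Friction and masses are not known exactly. Their poses are not given: they have to be found in the camera images.
- barrel: Stout plain wooden cylinder, 46 mm diameter, 66 mm long, about 85 g, on its side on the two 13 mm high rails of a small cradle (50 x 64 mm; rails 32 mm over outsides, below it); centre 34 mm above table. Grip across its diameter from above. Like cradles 100 mm or more away hold a waisted spool and a slim 28 mm rod; which cradle holds which varies. Origin: its centre; y along its axis.
- load_point (a point): Good spot to set the cylinder, axis along y: on the rocker tray's floor, mid width, 60 mm past the pivot (under 30 mm may not tip it); 85 mm above table when level; tips along. x downhill to the collecting box, y across, z up. Plywood tray: 90 mm behind to 130 mm past pivot, 96 mm wide inside, walls 14 mm high, lip at loading end, open to the box. Cheeks at the pivot reach 92 mm above table.
- tray (a joint): Tilt of the rocker tray about its pivot, rad: 0 level, resting on its loading end by a small counterweight (about 0.015 N m); 0.35 fully tipped towards the collecting box. It swings freely and comes back level once empty.
- box_centre (a point): Centre of the floor of the collecting box, fixed on the rocker's base board 190 mm from the pivot, 17 mm above table; x away from pivot, y across, z up. Open-topped, 92 mm (x) by 120 mm (y) inside; side walls reach 60 mm, far wall 86 mm, near wall 34 mm above table; the floor falls gently to the far wall.
Things that resemble listed ones, but are neither listed nor needed, are in the scene too. Leave any pink look-alike of the barrel alone.

How it is judged:
On the way:
1. the cylinder, let go by the fingers, lies on the tray and its weight has tipped the tray (the fingers not touching the tray) (value of joint tray above 0.15 rad and contact force between barrel and tray above 0.03 N and contact force between the fingers and barrel below 0.2 N and contact force between each of the arm, the fingers and tray below 0.2 N), for 0.04 s.
At the end, for the whole second after the job is handed in: The stout cylinder lies at rest on the floor of the collecting box: its centre within 46 mm of the box's centre along the chute, 55 mm across, and no more than 42 mm above the floor point (x of barrel in the frame of box_centre between -0.046 and 0.046 m and y of barrel in the frame of box_centre between -0.055 and 0.055 m and z of barrel in the frame of box_centre between 0 and 0.042 m and linear speed of barrel below 0.05 m/s); the robot touches nothing.
It also fails if it takes over 40 s, if anything falls off the work surface, if the arm or the gripper's body presses on something with over 40 N, if the wrist force passes 120 N, or if a joint passes its speed limit or range.

## Working session

There is one attempt and no reset: what is moved stays moved. The work goes in short steps, Python scripts to look and compute and a shell command to move; the robot and the scene stay as the last step left them, time stands still between calls to the robot, and variables do not carry over. Pictures are saved under pics/ and viewed, and the job is handed in when it is done.

```bash
ls; mkdir -p pics; python3 - <<'E'
from bench import monitor, imaging
import cv2
o=monitor.get_obs();print(o)
for n in("top","side","wrist"):
    cv2.imwrite(f"pics/{n}0.png",imaging.snapshot(n));print(n,imaging.get_calibration(n))
E
```

```text
pics
{'clock': 0.0, 'q': array([ 1.34381213,  0.68996782, -0.19448034,  1.56632452,  0.15729159,
        0.90250929, -0.21513126]), 'qvel': array([ 2.45559110e-03, -1.47302091e-03, -2.24667109e-03, -1.28210388e-03,
        1.68829576e-03, -2.61869910e-03, -3.39139856e-06]), 'effort': array([-1.64585476e-04, -5.27559364e+01, -1.26688186e+00, -1.53427577e+01,
       -5.25835762e-02,  6.54370553e-03,  1.76000049e-04]), 'position': array([ 0.16093175, -0.6033041 ,  0.25192444]), 'orientation': array([-3.13977812e+00,  1.49434117e-04,  2.60803895e-01]), 'ft_force': array([-0.12694715,  0.05699056, -0.9708159 ]), 'moment': array([-0.02624547, -0.00926402, -0.02341101]), 'grip_width': 0.08799169369562367}
top {'K': array([[352.83262722,   0.        , 256.92839224],
       [  0.        , 352.83262722, 187.31070583],
       [  0.        ,   0.        ,   1.        ]]), 'rvec': array([ 2.14814767, -2.1581758 ,  0.18146293]), 'tvec': array([5.15245446e-04, 6.00004015e-01, 9.83954982e-01])}
side {'K': array([[389.98353041,   0.        , 254.88302218],
       [  0.        , 389.98353041, 191.07783299],
       [  0.        ,   0.        ,   1.        ]]), 'rvec': array([ 2.2439876 , -0.81155171,  0.31267491]), 'tvec': array([-0.47999723,  0.345986  ,  0.87299791])}
wrist {'K': array([[317.05422505,   0.        , 258.61943954],
       [  0.        , 317.05422505, 193.50136022],
       [  0.        ,   0.        ,   1.        ]]), 'T_tool_cam': array([[ 2.06689812e-04, -9.64604962e-01, -2.63699118e-01,
         6.68716427e-02],
       [ 9.99999939e-01,  1.25398442e-04,  3.25104765e-04,
        -1.28063583e-03],
       [-2.80530211e-04, -2.63699169e-01,  9.64604929e-01,
        -1.31634386e-01],
       [ 0.00000000e+00,  0.00000000e+00,  0.00000000e+00,
         1.00000000e+00]])}
```

View pics/top0.png

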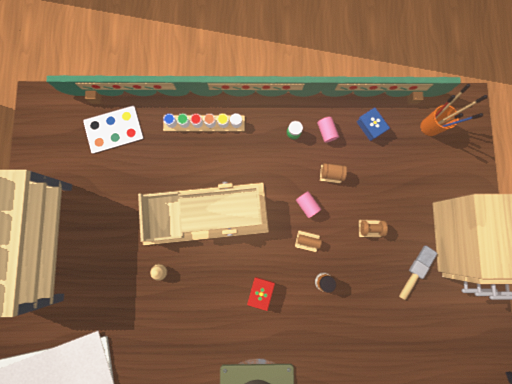

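View pics/side0.png

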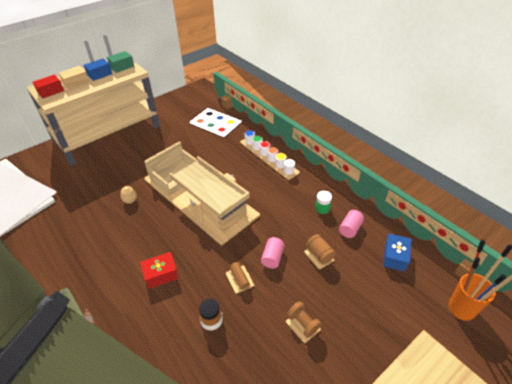

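View pics/wrist0.png

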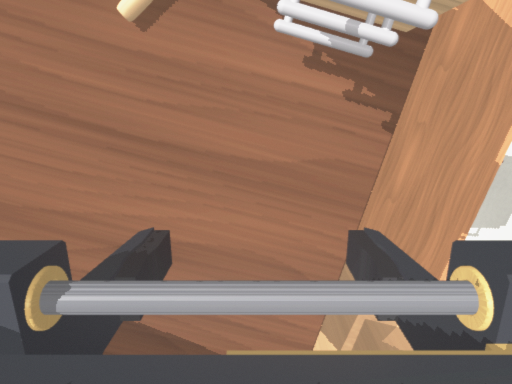

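Top view: the stout plain cylinder looks to be at about (334,173), the spool at (373,229) and the slim rod at (309,241). The rocker is at (203,213), with the box apparently on the left. I'll enlarge to check.

```bash
python3 - <<'E'
import cv2
a=cv2.imread("pics/top0.png")
cv2.imwrite("pics/c1.png",cv2.resize(a[170:260,130:280],None,fx=5,fy=5,interpolation=cv2.INTER_CUBIC))
cv2.imwrite("pics/c2.png",cv2.resize(a[150:260,290:400],None,fx=5,fy=5,interpolation=cv2.INTER_CUBIC))
b=cv2.imread("pics/side0.png")
cv2.imwrite("pics/c3.png",cv2.resize(b[135:255,130:275],None,fx=5,fy=5,interpolation=cv2.INTER_CUBIC))
E
```

```text
(no output)
```

View pics/c1.png

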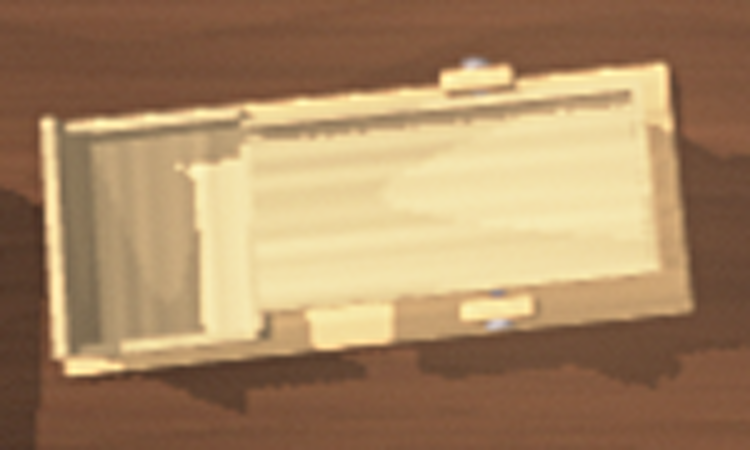

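View pics/c2.png

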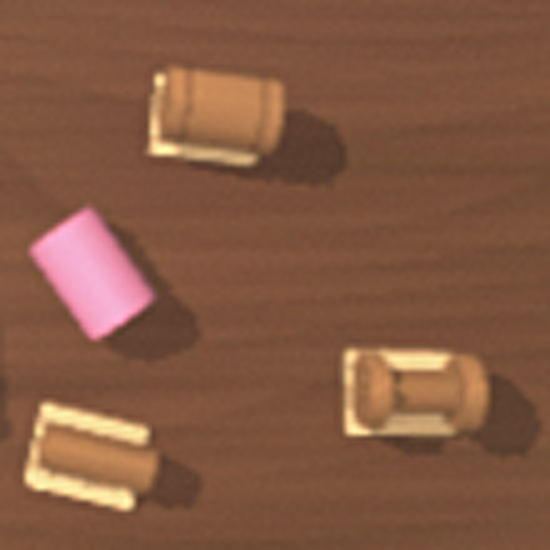

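View pics/c3.png

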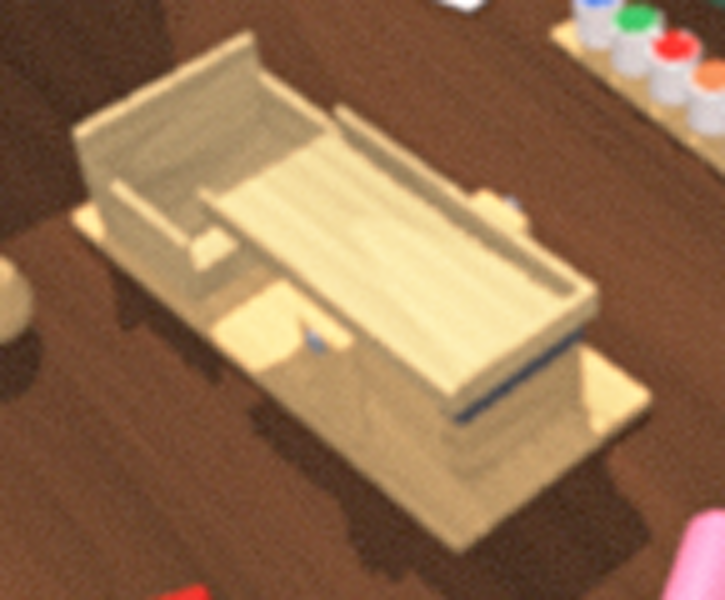

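Stout cylinder confirmed, at crop c2 (222,110). The tray's cheeks are at c1 (477,78) and (497,308), with the box on the left at c1 (150,230). Next I'll back-project these.

```bash
cat > h.py <<'E'
import numpy as np,cv2
from bench import monitor, imaging
from scipy.spatial.transform import Rotation as Rn
def bp(name,uv,z,cal=None):
    c=cal or imaging.get_calibration(name);K=c["K"]
    if name=="wrist":
        o=monitor.get_obs();T=np.eye(4);T[:3,:3]=Rn.from_euler('xyz',o["orientation"]).as_matrix();T[:3,3]=o["position"]
        M=T@c["T_tool_cam"];R=M[:3,:3];p=M[:3,3]
    else:
        R=cv2.Rodrigues(c["rvec"])[0].T;p=-R@c["tvec"]
    d=R@np.linalg.inv(K)@np.array([uv[0],uv[1],1.]);return p+d*(z-p[2])/d[2]
def pj(name,X):
    c=imaging.get_calibration(name);return cv2.projectPoints(np.array(X,float).reshape(-1,3),c["rvec"],c["tvec"],c["K"],None)[0].reshape(-1,2)
E
python3 - <<'E'
from h import *
f=lambda x,y,z,ox,oy:print((x,y),z,bp("top",(ox+x/5-.4,oy+y/5-.4),z).round(4))
for x,y,z in [(477,78,.092),(497,308,.092),(52,120,.086),(62,358,.086),(668,66,.099),(690,310,.017),(655,270,.085),(632,95,.085),(250,140,.085),(262,312,.085),(665,64,.099)]: f(x,y,z,130,170)
print()
for x,y,z in [(178,67,.045),(284,80,.045),(270,155,.045),(165,145,.045),(222,110,.045),(155,72,.013),(150,155,.013),(255,165,.013)]: f(x,y,z,290,150)
E
```

```text
(477, 78) 0.092 [0.5991 0.0873 0.092 ]
(497, 308) 0.092 [0.4722 0.0755 0.092 ]
(52, 120) 0.086 [0.5772 0.3228 0.086 ]
(62, 358) 0.086 [0.4467 0.3118 0.086 ]
(668, 66) 0.099 [ 0.6044 -0.0186  0.099 ]
(690, 310) 0.017 [ 0.4723 -0.0334  0.017 ]
(655, 270) 0.085 [ 0.4927 -0.011   0.085 ]
(632, 95) 0.085 [0.5903 0.0012 0.085 ]
(250, 140) 0.085 [0.5658 0.2134 0.085 ]
(262, 312) 0.085 [0.471  0.2044 0.085 ]
(665, 64) 0.099 [ 0.6056 -0.017   0.099 ]

(178, 67) 0.045 [ 0.672  -0.2046  0.045 ]
(284, 80) 0.045 [ 0.664  -0.2672  0.045 ]
(270, 155) 0.045 [ 0.6191 -0.257   0.045 ]
(165, 145) 0.045 [ 0.6252 -0.1953  0.045 ]
(222, 110) 0.045 [ 0.646  -0.2297  0.045 ]
(155, 72) 0.013 [ 0.6759 -0.1974  0.013 ]
(150, 155) 0.013 [ 0.6247 -0.1927  0.013 ]
(255, 165) 0.013 [ 0.6183 -0.2563  0.013 ]
```

```bash
python3 - <<'E'
from h import *
P=[]
for n in("top","side"):
    c=imaging.get_calibration(n);R=cv2.Rodrigues(c["rvec"])[0];P.append(c["K"]@np.c_[R,c["tvec"]]);print(n,-R.T@c["tvec"])
for a,b in [((434,205),(422,333)),((334,171.5),(319,246)),((145,194),(147,161))]:
    X=cv2.triangulatePoints(P[0],P[1],np.array(a,float),np.array(b,float))[:,0];print((X/X[3])[:3])
print(bp("top",(440,272),.15),bp("top",(434,205),.0),bp("top",(500,290),.15))
print(pj("top",[[.161,-.604,.25],[.4,-.42,.25],[.645,-.231,.25]]))
E
python3 -c "
import cv2;b=cv2.imread('pics/side0.png');cv2.imwrite('pics/c4.png',cv2.resize(b[225:384,250:512],None,fx=3,fy=3))
b=cv2.imread('pics/top0.png');cv2.imwrite('pics/c5.png',cv2.resize(b[180:310,380:512],None,fx=4,fy=4))"
```

```text
top [0.44775275 0.0181891  1.06177169]
side [ 0.14854006 -0.59577848  0.85744554]
[ 0.57666774 -0.51919457  0.10489828]
[ 0.6459299  -0.22923332  0.04685183]
[0.51926307 0.33874113 0.05033268]
[ 0.36458373 -0.46530065  0.15      ] [ 0.55039528 -0.54305643  0.        ] [ 0.31884842 -0.61529834  0.15      ]
[[534.68681307 370.82092061]
 [442.39783298 260.15582665]
 [354.89283553 155.41889863]]
```

View pics/c4.png

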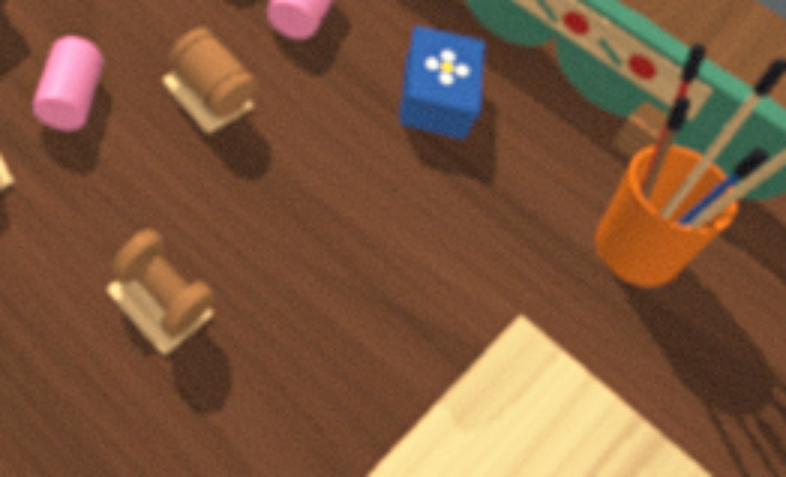

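View pics/c5.png

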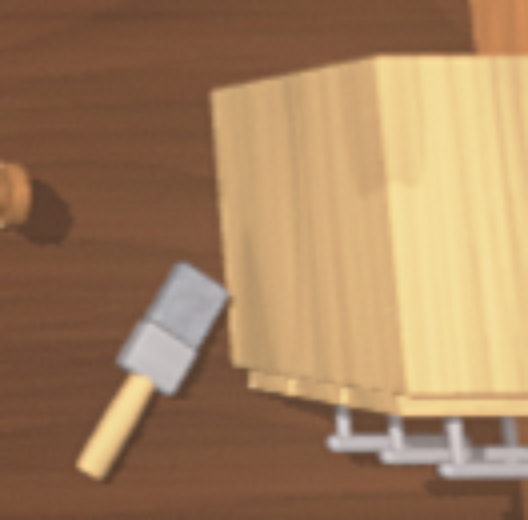

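Path is clear: the cabinet to the right has a top at about 0.2 m and y < -0.54. Moving above the barrel.

```bash
python3 -m inch '[{"gripper":-1,"tx":0.05,"ty":-0.02,"tz":-0.03,"spin":-7},{"gripper":-1,"tx":0.10,"ty":-0.04,"tz":-0.03,"spin":-14},{"gripper":-1,"tx":0.155,"ty":-0.065,"tz":-0.03,"spin":-21},{"gripper":-1,"tx":0.21,"ty":-0.088,"tz":-0.03,"spin":-28},{"gripper":-1,"tx":0.265,"ty":-0.111,"tz":-0.03,"spin":-35},{"gripper":-1,"tx":0.32,"ty":-0.134,"tz":-0.03,"spin":-42},{"gripper":-1,"tx":0.375,"ty":-0.157,"tz":-0.03,"spin":-49},{"gripper":-1,"tx":0.43,"ty":-0.18,"tz":-0.03,"spin":-56},{"gripper":-1,"tx":0.48,"ty":-0.2,"tz":-0.03,"spin":-63},{"gripper":-1,"tx":0.52,"ty":-0.217,"tz":-0.03,"spin":-69}]'
python3 - <<'E'
from h import *
o=monitor.get_obs();print(o["clock"],o["position"],o["orientation"],o["q"])
E
```

```text
clock: 1.4
position: [0.6092, -0.2581, 0.2824]
orientation: [-3.141, -0.001, 1.47]
ft_force: [-0.0, 0.4, -0.4]
grip_width: 0.0881
1.4 [ 0.60916809 -0.25805837  0.28237573] [-3.14140681e+00 -6.70925093e-04  1.47019482e+00] [ 0.58232019  0.74358144 -0.49739885  1.39812507  0.37144057  1.09339483
 -0.07564812]
```

```bash
python3 -m inch '[{"gripper":-1,"tx":0.015,"ty":0.016,"tz":0.03},{"gripper":-1,"tx":0.03,"ty":0.033,"tz":0.06},{"gripper":-1,"tx":0.03,"ty":0.033,"tz":0.1},{"gripper":-1,"tx":0.03,"ty":0.033,"tz":0.13},{"gripper":-1,"tx":0.03,"ty":0.033,"tz":0.13},{"gripper":-1,"tx":0.03,"ty":0.033,"tz":0.13},{"gripper":-1,"tx":0.03,"ty":0.033,"tz":0.13},{"gripper":-1,"tx":0.03,"ty":0.033,"tz":0.13},{"gripper":-1,"tx":0.03,"ty":0.033,"tz":0.13},{"gripper":-1,"tx":0.03,"ty":0.033,"tz":0.13}]'
python3 - <<'E'
from h import *
o=monitor.get_obs();print(o["position"],o["orientation"])
cv2.imwrite("pics/w1.png",imaging.snapshot("wrist"))
E
```

```text
[ 0.60916809 -0.25805837  0.28237573] [-3.14140681e+00 -6.70925093e-04  1.47019482e+00]$[0]: bad value
```

View pics/w1.png

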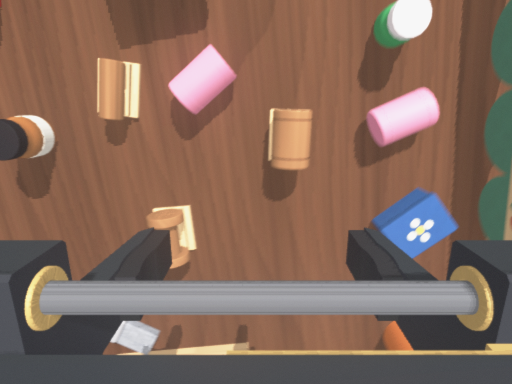

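The rows need every key. The wrist view shows the barrel at about (291,138), nearly aligned with the tool's x.

```bash
python3 - <<'E'
from h import *
for uv in [(274,109),(312,109),(311,167),(272,166)]: print(uv,bp("wrist",uv,.04).round(4))
print(bp("wrist",(292,138),.046))
E
python3 -m inch '[{"gripper":-1,"tx":0.015,"ty":0.016,"tz":0.03,"spin":0},{"gripper":-1,"tx":0.03,"ty":0.033,"tz":0.06,"spin":0},{"gripper":-1,"tx":0.03,"ty":0.033,"tz":0.1,"spin":0},{"gripper":-1,"tx":0.03,"ty":0.033,"tz":0.13,"spin":0},{"gripper":-1,"tx":0.03,"ty":0.033,"tz":0.13,"spin":0},{"gripper":-1,"tx":0.03,"ty":0.033,"tz":0.13,"spin":0},{"gripper":-1,"tx":0.03,"ty":0.033,"tz":0.13,"spin":0},{"gripper":-1,"tx":0.03,"ty":0.033,"tz":0.13,"spin":0},{"gripper":-1,"tx":0.03,"ty":0.033,"tz":0.13,"spin":0},{"gripper":-1,"tx":0.03,"ty":0.033,"tz":0.13,"spin":0}]'
python3 - <<'E'
from h import *
o=monitor.get_obs();print(o["position"],o["orientation"])
cv2.imwrite("pics/w2.png",imaging.snapshot("wrist"))
E
```

```text
(274, 109) [ 0.6373 -0.1858  0.04  ]
(312, 109) [ 0.6805 -0.1897  0.04  ]
(311, 167) [ 0.6761 -0.2567  0.04  ]
(272, 166) [ 0.6297 -0.2512  0.04  ]
[ 0.65505372 -0.21978363  0.046     ]
clock: 2.7
position: [0.6437, -0.2338, 0.1529]
orientation: [3.141, 0.0, 1.465]
ft_force: [0.7, -0.4, 0.3]
grip_width: 0.088
[ 0.64367107 -0.23379503  0.15291866] [3.14134260e+00 1.22800904e-04 1.46509017e+00]
```

View pics/w2.png

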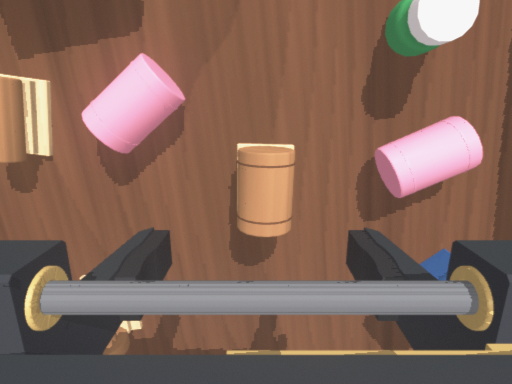

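Barrel here spans columns 237–294 and rows 148–233, aligned to the tool within about a degree.

```bash
python3 - <<'E'
from h import *
o=monitor.get_obs();print(o["position"],o["orientation"])
for uv in [(238,152),(295,152),(293,228),(237,228)]: print(uv,bp("wrist",uv,.038).round(4))
T=bp("wrist",(265.5,190),.045)
print(T)
R=Rn.from_euler('xyz',o["orientation"]).as_matrix();
for C in (np.array([.6455,-.231,.036]),np.r_[T[:2],.036]):print(R.T@(C-o["position"]))
E
```

```text
[ 0.64365616 -0.23381556  0.15287412] [3.14139077e+00 1.65340367e-04 1.46506943e+00]
(238, 152) [ 0.6303 -0.1977  0.038 ]
(295, 152) [ 0.6744 -0.2023  0.038 ]
(293, 228) [ 0.668  -0.2652  0.038 ]
(237, 228) [ 0.6217 -0.2603  0.038 ]
[ 0.64855794 -0.22849949  0.045     ]
[0.00301374 0.00151282 0.11687393]
[0.00582299 0.00428981 0.11687403]
```

```bash
python3 -m inch '[{"gripper":-1,"tx":0.004,"ty":0.003,"tz":0.03,"spin":0},{"gripper":-1,"tx":0.004,"ty":0.003,"tz":0.06,"spin":0},{"gripper":-1,"tx":0.004,"ty":0.003,"tz":0.09,"spin":0},{"gripper":-1,"tx":0.004,"ty":0.003,"tz":0.11,"spin":0},{"gripper":-1,"tx":0.004,"ty":0.003,"tz":0.117,"spin":0},{"gripper":-1,"tx":0.004,"ty":0.003,"tz":0.117,"spin":0},{"gripper":1,"tx":0.004,"ty":0.003,"tz":0.117,"spin":0},{"gripper":1,"tx":0.004,"ty":0.003,"tz":0.117,"spin":0},{"gripper":1,"tx":0.004,"ty":0.003,"tz":0.117,"spin":0},{"gripper":1,"tx":0.004,"ty":0.003,"tz":0.117,"spin":0}]'
```

```text
clock: 4.0
position: [0.6471, -0.2302, 0.036]
orientation: [3.141, 0.0, 1.465]
ft_force: [1.4, 1.1, -0.2]
grip_width: 0.0499
```

Still closing, at 50 mm after 0.5 s. I'll let it finish, then lift.

```bash
python3 -m inch '[{"gripper":1,"tx":0,"ty":0,"tz":0,"spin":0},{"gripper":1,"tx":0,"ty":0,"tz":0,"spin":0},{"gripper":1,"tx":0,"ty":0,"tz":0,"spin":0},{"gripper":1,"tx":0,"ty":0,"tz":-0.02,"spin":0},{"gripper":1,"tx":0,"ty":0,"tz":-0.06,"spin":0},{"gripper":1,"tx":0,"ty":0,"tz":-0.1,"spin":0},{"gripper":1,"tx":0,"ty":0,"tz":-0.14,"spin":0},{"gripper":1,"tx":0,"ty":0,"tz":-0.18,"spin":0},{"gripper":1,"tx":0,"ty":0,"tz":-0.18,"spin":0},{"gripper":1,"tx":0,"ty":0,"tz":-0.18,"spin":0}]'
python3 - <<'E'
from h import *
o=monitor.get_obs();print(o["position"],o["orientation"],o["q"])
cv2.imwrite("pics/w3.png",np.hstack([imaging.snapshot("wrist"),imaging.snapshot("top")])[:, :800])
R=Rn.from_euler('xyz',o["orientation"]).as_matrix()
d=np.array([-.094,.9955,0]);C=np.array([.5357,.0814,0.15])+.065*d
print(C,R.T@(C-o["position"]))
E
```

```text
clock: 5.25
position: [0.6453, -0.2301, 0.2149]
orientation: [-3.138, 0.0, 1.465]
ft_force: [0.7, 0.1, -1.4]
grip_width: 0.0449
[ 0.64532865 -0.2301194   0.21486795] [-3.13799480e+00  3.61047546e-04  1.46518983e+00] [ 0.50230007  0.84492987 -0.46699221  1.38823426  0.41010369  1.00843819
 -0.15531725]
[0.52959   0.1461075 0.15     ] [ 0.36195422 -0.15451813  0.06529363]
```

View pics/w3.png

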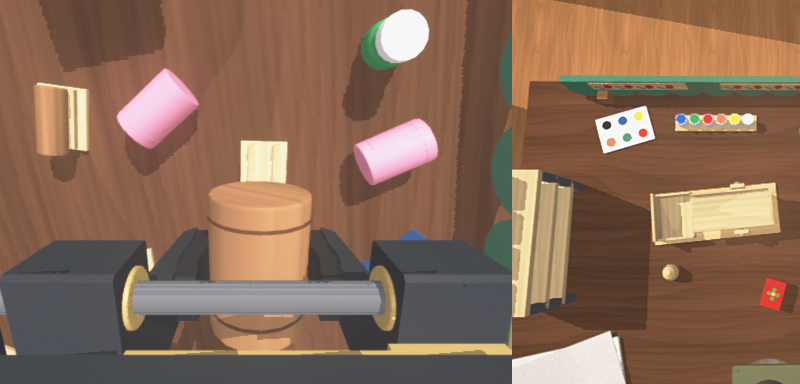

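Barrel is held straight (width 45 mm). Carrying it over the tray and turning so the axis lies crosswise.

```bash
python3 -m inch '[{"gripper":1,"tx":0.036,"ty":-0.015,"tz":0,"spin":-10},{"gripper":1,"tx":0.072,"ty":-0.031,"tz":0,"spin":-20},{"gripper":1,"tx":0.109,"ty":-0.046,"tz":0,"spin":-30},{"gripper":1,"tx":0.145,"ty":-0.062,"tz":0,"spin":-40},{"gripper":1,"tx":0.181,"ty":-0.077,"tz":0,"spin":-50},{"gripper":1,"tx":0.217,"ty":-0.093,"tz":0,"spin":-60},{"gripper":1,"tx":0.253,"ty":-0.108,"tz":0,"spin":-71},{"gripper":1,"tx":0.29,"ty":-0.124,"tz":0,"spin":-81},{"gripper":1,"tx":0.326,"ty":-0.139,"tz":0,"spin":-91},{"gripper":1,"tx":0.362,"ty":-0.155,"tz":0,"spin":-101.4}]'
python3 - <<'E'
from h import *
o=monitor.get_obs();print(o["position"],o["orientation"],o["q"])
cv2.imwrite("pics/w4.png",imaging.snapshot("wrist"))
o=monitor.get_obs();print(o["position"],o["orientation"],o["q"])
cv2.imwrite("pics/t4.png",imaging.snapshot("top"))
E
```

```text
clock: 6.6
position: [0.5299, 0.1467, 0.2145]
orientation: [-3.141, -0.003, -3.042]
ft_force: [-0.0, 0.3, -0.6]
grip_width: 0.0452
[0.5299425  0.14673714 0.21448897] [-3.14067742e+00 -2.54734956e-03 -3.04245292e+00] [ 0.15384716  0.78229273 -0.90027584  1.81218308  0.75546168  0.93584116
  0.5828703 ]
[0.52753474 0.15365691 0.21535929] [ 3.13561485e+00 -2.45385097e-03 -3.02878932e+00] [ 0.14853144  0.78278895 -0.9082892   1.81356317  0.75436905  0.93423495
  0.58540738]
```

View pics/w4.png

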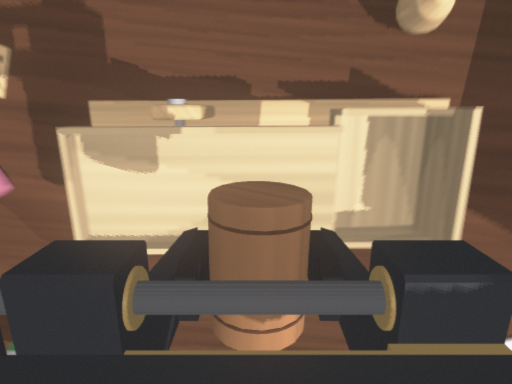

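View pics/t4.png

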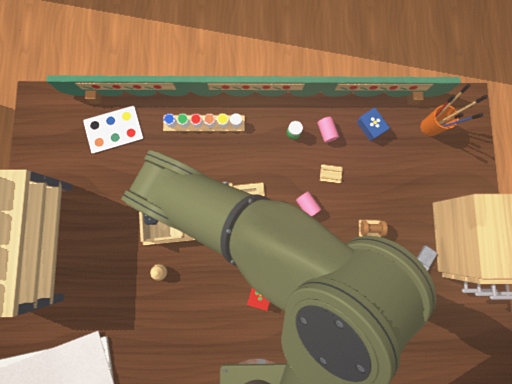

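```bash
python3 -m inch '[{"gripper":1,"tx":0.362,"ty":0,"tz":0,"spin":0},{"gripper":1,"tx":0,"ty":0,"tz":0.02,"spin":0},{"gripper":1,"tx":0,"ty":0,"tz":0.04,"spin":0},{"gripper":1,"tx":0,"ty":0,"tz":0.06,"spin":0},{"gripper":1,"tx":0,"ty":0,"tz":0.07,"spin":0},{"gripper":1,"tx":0,"ty":0,"tz":0.075,"spin":0},{"gripper":1,"tx":0,"ty":0,"tz":0.075,"spin":0},{"gripper":1,"tx":0,"ty":0,"tz":0.075,"spin":0},{"gripper":1,"tx":0,"ty":0,"tz":0.075,"spin":0},{"gripper":1,"tx":0,"ty":0,"tz":0.075,"spin":0}]'
python3 - <<'E'
from h import *
o=monitor.get_obs();print(o["position"],o["orientation"],o["qvel"])
cv2.imwrite("pics/w5.png",imaging.snapshot("wrist"))
cv2.imwrite("pics/s5.png",imaging.snapshot("side"))
E
```

```text
clock: 7.95
position: [0.5312, 0.1463, 0.141]
orientation: [3.142, 0.001, -3.048]
ft_force: [0.2, 0.1, -0.6]
grip_width: 0.0452
[0.53123167 0.14625226 0.14099706] [ 3.14158229e+00  5.45151550e-04 -3.04843129e+00] [ 0.00100011  0.00396033  0.00284595  0.00209826 -0.00045663 -0.00014741
 -0.00079252]
```

View pics/w5.png

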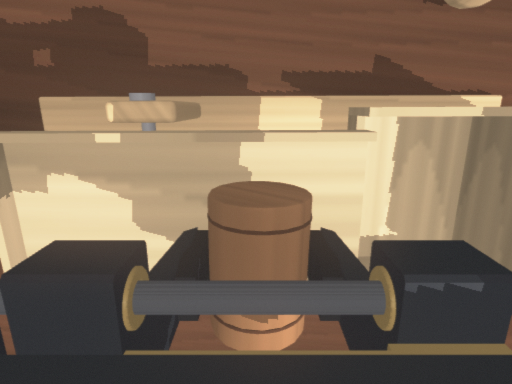

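View pics/s5.png

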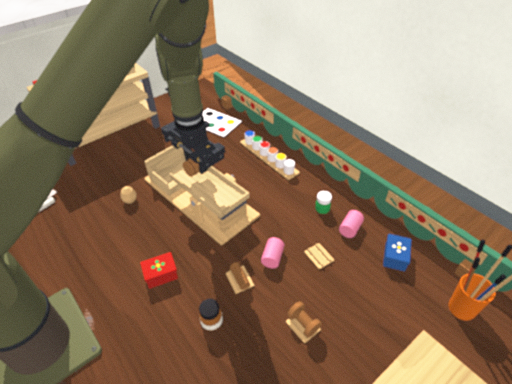

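Row 1 of that call had a typo (tx 0.362). It caused a brief detour at safe height with nothing touched, and the arm is back on target. In the wrist view the near cheek is at (142,111), the near wall's top line at row 132 and the tray end at column 375.

```bash
python3 - <<'E'
from h import *
o=monitor.get_obs();R=Rn.from_euler('xyz',o["orientation"]).as_matrix()
d=np.array([-.094,.9955,0])
for n,uv,z in [("cheek",(142,111),.092),("wall",(50,133),.099),("wall",(375,131),.099),("end",(372,230),.085),("lipend",(5,170),.09)]:
    X=bp("wrist",uv,z);print(n,X.round(4),(R.T@(X-o["position"])).round(4))
E
```

```text
cheek [0.4712 0.0772 0.092 ] [ 0.0661 -0.0631  0.0488]
wall [0.4871 0.0302 0.099 ] [ 0.0547 -0.1114  0.0418]
wall [0.4697 0.2045 0.099 ] [0.0558 0.0637 0.0418]
end [0.5311 0.2194 0.085 ] [-0.0067  0.0728  0.0558]
lipend [ 0.5123 -0.0034  0.09  ] [ 0.0327 -0.1472  0.0508]
```

About 63 mm past the pivot, centred and square. Lower 30 mm and settle.

```bash
python3 -m inch '[{"gripper":1,"tx":0,"ty":0,"tz":0.008,"spin":0},{"gripper":1,"tx":0,"ty":0,"tz":0.016,"spin":0},{"gripper":1,"tx":0,"ty":0,"tz":0.023,"spin":0},{"gripper":1,"tx":0,"ty":0,"tz":0.027,"spin":0},{"gripper":1,"tx":0,"ty":0,"tz":0.03,"spin":0},{"gripper":1,"tx":0,"ty":0,"tz":0.03,"spin":0},{"gripper":1,"tx":0,"ty":0,"tz":0.03,"spin":0},{"gripper":1,"tx":0,"ty":0,"tz":0.03,"spin":0},{"gripper":1,"tx":0,"ty":0,"tz":0.03,"spin":0},{"gripper":1,"tx":0,"ty":0,"tz":0.03,"spin":0}]'
python3 - <<'E'
from h import *
cv2.imwrite("pics/w6.png",imaging.snapshot("wrist"))
s=imaging.snapshot("side");cv2.imwrite("pics/s6.png",cv2.resize(s[110:250,130:275],None,fx=4,fy=4))
E
```

```text
clock: 9.3
position: [0.5311, 0.1462, 0.1108]
orientation: [-3.142, 0.0, -3.048]
ft_force: [0.4, -0.9, -0.8]
grip_width: 0.0451
```

View pics/w6.png

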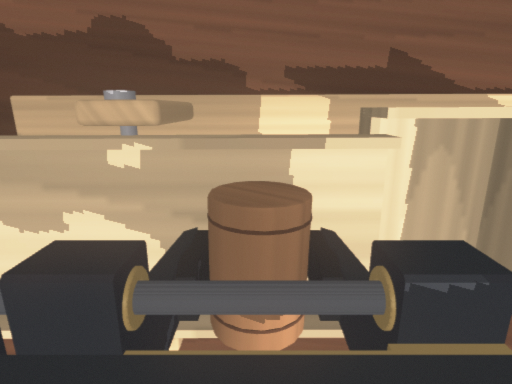

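View pics/s6.png

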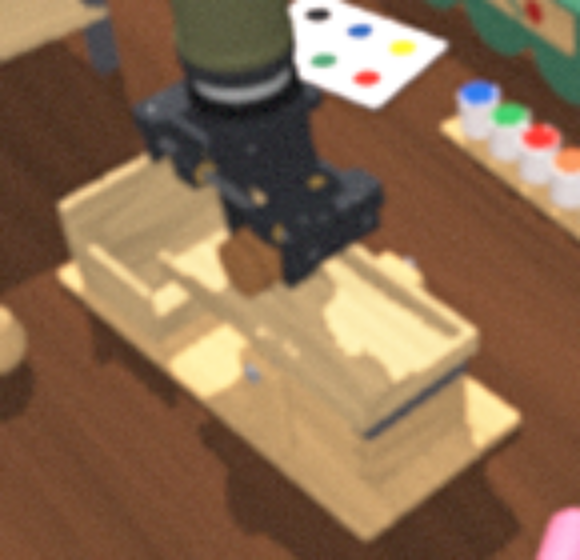

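Tray is level and the barrel is inside its walls, crosswise. Release, then lift quickly.

```bash
python3 -m inch '[{"gripper":-1,"tx":0,"ty":0,"tz":0,"spin":0},{"gripper":-1,"tx":0,"ty":0,"tz":0,"spin":0},{"gripper":-1,"tx":0,"ty":0,"tz":-0.05,"spin":0},{"gripper":-1,"tx":0,"ty":0,"tz":-0.11,"spin":0},{"gripper":-1,"tx":0,"ty":0,"tz":-0.15,"spin":0},{"gripper":-1,"tx":0,"ty":0,"tz":-0.15,"spin":0},{"gripper":-1,"tx":0,"ty":0,"tz":-0.15,"spin":0},{"gripper":-1,"tx":0,"ty":0,"tz":-0.15,"spin":0},{"gripper":-1,"tx":0,"ty":0,"tz":-0.15,"spin":0},{"gripper":-1,"tx":0,"ty":0,"tz":-0.15,"spin":0}]'
python3 - <<'E'
from h import *
cv2.imwrite("pics/w7.png",imaging.snapshot("wrist"))
s=imaging.snapshot("side");cv2.imwrite("pics/s7.png",cv2.resize(s[110:250,130:275],None,fx=4,fy=4))
E
```

```text
clock: 10.65
position: [0.5309, 0.1462, 0.2601]
orientation: [-3.141, -0.001, -3.048]
ft_force: [-0.3, -0.5, -0.4]
grip_width: 0.0884
```

View pics/w7.png

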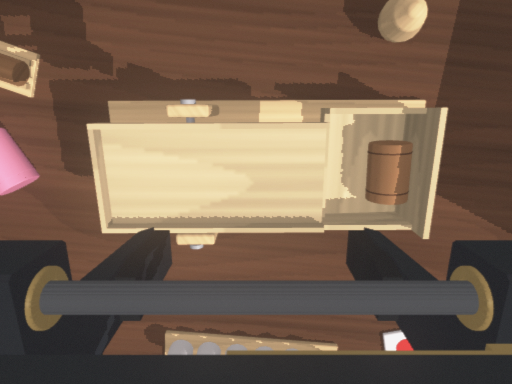

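View pics/s7.png

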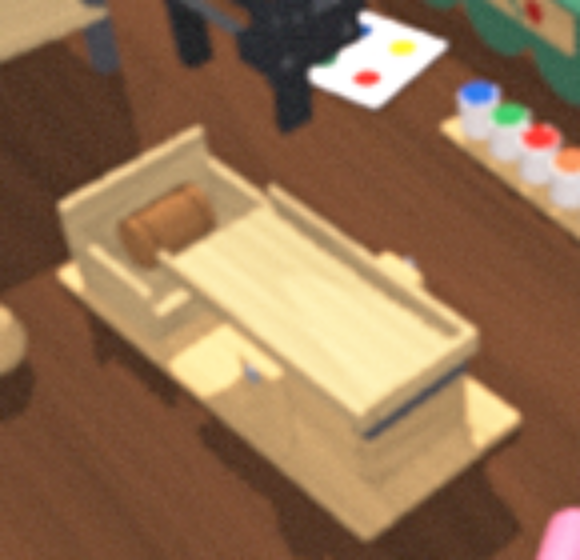

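The barrel lies in the box, at wrist (389,172), and the tray is level again. I'll wait one call and check that it is at rest.

```bash
python3 -m inch '[{"gripper":-1,"tx":0,"ty":0,"tz":0,"spin":0},{"gripper":-1,"tx":0,"ty":0,"tz":0,"spin":0},{"gripper":-1,"tx":0,"ty":0,"tz":0,"spin":0},{"gripper":-1,"tx":0,"ty":0,"tz":0,"spin":0},{"gripper":-1,"tx":0,"ty":0,"tz":0,"spin":0},{"gripper":-1,"tx":0,"ty":0,"tz":0,"spin":0},{"gripper":-1,"tx":0,"ty":0,"tz":0,"spin":0},{"gripper":-1,"tx":0,"ty":0,"tz":0,"spin":0},{"gripper":-1,"tx":0,"ty":0,"tz":0,"spin":0},{"gripper":-1,"tx":0,"ty":0,"tz":0,"spin":0}]'
python3 - <<'E'
from h import *
a=imaging.snapshot("wrist");b=imaging.snapshot("wrist");cv2.imwrite("pics/w8.png",np.hstack([a[80:260,300:480],b[80:260,300:480],cv2.imread("pics/w7.png")[80:260,300:480]]))
print(cv2.absdiff(a,b)[130:210,360:420].mean())
X=bp("wrist",(390,172),.05);d=np.array([-.094,.9955,0]);c=np.array([.5357,.0814,0])+.19*d;v=X-c
print(v@d, v@np.array([-.9955,-.094,0]))
E
```

```text
clock: 12.0
position: [0.5311, 0.1462, 0.2607]
orientation: [-3.142, 0.0, -3.048]
ft_force: [-0.4, 0.2, -1.0]
grip_width: 0.088
0.9001388888888889
0.020319581263924497 -0.001971865963969769
```

View pics/w8.png

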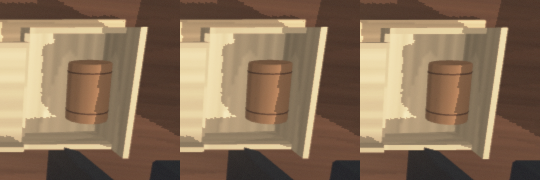

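The barrel is at rest against the far wall, in the same place in all three pictures.

```bash
python3 -c "
from bench import arm;print(arm.close_job())"
```

```text
the job is handed in; nothing more can be done
None
```

The stout cylinder is in the collecting box, and I handed the job in at about 12 s of the 40 s allowed. I gripped it from its cradle, set it crosswise about 63 mm past the pivot, let go and lifted the gripper clear.

- **Final position:** the last pictures show it at rest on the box floor, about 20 mm past the box centre along the chute and 2 mm off across. The tray is level again, and the open gripper is well clear above.
- **Tipping not seen directly:** I took no picture while the tray was tipped. I infer that it tipped because the cylinder ended up in the box. The fingers were still opening in the first quarter second, so they may have touched the cylinder briefly.
- **Slips on the way:** one call was refused because its rows were incomplete. In another I mistyped the first row, which sent the held cylinder on a short sideways detour at about 0.21 m height. It caused no contact that I could see in the readings or pictures.
- **Measurement that disagreed:** the first wrist-camera estimate of the cylinder's position was about 10 mm off the top camera's. The second, taken at rest, agreed within about 4 mm, and I used that one.

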